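# Bring a sample slide to its mark under the magnifier and hold it

## Robot

A 6-joint arm with a two-finger parallel gripper is mounted at the origin on the work surface. World frame = base frame: x ahead of the robot, y to its left, z up, the work surface at z = 0. Lengths are in mm, angles in rad, forces in N, time in s.
With the tool pointing down it reaches from about 300 to 775 mm from the base axis. Payload 14.6 kg.
Tool frame: the origin (TCP) lies at the very end of the fingers, on their centre line; the grasp point (between the pads) lies 19 mm behind it; z points along the fingers, y is the direction in which the jaws open and shut (so a half turn about z gives the same grasp; the last joint's range is limited). The gripper opens to 94 mm and grips with 3 to 60 N. Pads are 16 mm wide; open, the fingers measure 119 mm over their backs; the gripper's body (75 mm by 177 mm) begins 78 mm behind the grasp point.
Start: joints at [-1.232, 0.3, 1.521, -0, 1.321, -0.067], TCP at [217.107, -505.325, 205.446] pointing down, gripper open.
Joint ranges: [-3.03, 3.03], [-0.79, 2.21], [0.23, 2.52], [-1.04, 4.18], [0, 3.07], [-2.55, 2.55]. Speed limits (rad/s): [2.22, 2.22, 2.57, 3.14, 3.14, 3.14].

## Interface

Orientations are given as [roll, pitch, yaw] about the fixed x, y, z axes, in that order (R = Rz(yaw) Ry(pitch) Rx(roll)).
In Python, from cell import manip gives the robot as it stands.
- The arm moves only by the shell command python3 -m pendant 'ROWS' [FORCE]. ROWS is JSON, a list of rows, each an object with "claw": the finger opening in m, from 0 to 0.094; "delta_pos": the shift along the tool's x, y, z in m, a list of three; "rotation": the turn, a rotation vector about the tool's x, y, z in rad, a list of three. A call has 1 to 10 rows; each row is the pose to reach, as a shift and turn from the pose measured when the call began, along the tool's axes at that moment; what a row does not reach only later rows make up. A row lasts 1/8 s, in which the tool goes at most 62.5 mm and 10.7 degrees, less where a joint would pass 70% of its speed; a pose out of reach is approached as far as the arm can. A call with a gripper value outside its range is refused whole. The fingers move at their own pace and stop on an object; FORCE is the grip in N (left out, the last holds). Time passes only in rows, so rows that repeat a pose let the fingers close. It gives the time, the measured TCP pose, the force and the opening at its end, in the units of the state.
- manip.read_state(): the state, without advancing time (a new reading comes with each control period).
- manip.camera(name): name is "scene" or "top" or "wrist"; returns the picture (480x640x3 uint8, red, green, blue); there is no depth.
- manip.camera_model(name): a dict with "fx", "fy", "cx", "cy" (pixels), "cam_to_world" (4x4, takes a point from camera to world coordinates); the wrist camera has in their place "T_tool_cam" (4x4, takes a point from camera to tool coordinates, whose origin is the TCP and whose axes are the flange's). Camera axes: x right, y up, looking along -z (the intrinsics and any distortion apply to the point x, -y, -z); pixel columns grow to the right and rows downward; lengths in mm; the calibration is good to about 2 mm. A picture is of the moment at which its call begins: read the wrist's pose just before it. camera_model takes no time and is no camera call.
- manip.sign_off(): hands the job in, once; it reports no verdict.
The state is a dict: "clock": time; "joints": joint angles; "qd": joint speeds; "effort": joint torques, N m; "eef_pos": TCP position; "eef_rot": TCP orientation; "wrist_force": force on the tool from outside, world axes, zero at the start; "moment": the same for the moment, N m; "finger_gap": finger opening in mm.
Only numpy, scipy, OpenCV 4.12 (cv2) and the standard library are available. Lean on these libraries where they do the work, as an engineer would, in place of code of your own. Each camera call takes 0.05 s, during which the arm holds its last target.

## Task

Get the wood sample ready to be looked at: first swing the magnifier round until its lens is centred over the black viewing window, with the lens level. Then pull the spring-loaded sample slide out by its blue grip until the black index line on the slide meets the green mark, and keep it there: the slide springs back if let go, so finish while still holding the grip. Leave the mug and the two loose samples where they are.

Things in the scene. Friction and masses are not known exactly. Their poses are not given: they have to be found in the camera images.
- window (a point): Centre of the bench's black viewing window, on top of its frame, 44 mm above the table. The frame is 70 mm along the slide, 96 mm across, with an opening of 46 x 68 mm; the slide runs beneath it. Axes as the bench: x along the slide, away from the robot; y to the left; z up.
- station: The fixed grey viewing bench, origin on the table right under the window's centre. Its x axis points along the slide (pulled to -x). The plate is 160 mm wide, 12 mm thick, from x = -250 to 150 mm; a grey housing 57 mm high stands at x = 45 to 145 mm. The magnifier's post stands 150 mm to the left (x = 0, y = 150 mm), its axis is the swivel axis, its top is 146 mm above the table.
- magnifier_arm (a joint): Swivel of the magnifier about its upright post, rad. 0: the arm points along -y of the bench, the lens over the window; positive swings it to the front (-x of the bench, towards the robot). Range -0.6 to 1.3, starts at 0.45 to 0.95. Stiff (0.25 N m of friction, about 1.2 N at the tab); stays where it is left.
- lens_head (a joint): Tilt of the lens about a level pin across the arm's end, rad. 0: level; positive: the red tab end is raised. Range -0.6 to 0.9, starts at 0.35 to 0.65. Stiff (0.16 N m of friction, 1 to 2 N at the tab); stays where it is left. The pin is 135 mm above the table, 95 mm out from the post's axis.
- lens_centre (a point): Centre of the clear round lens in a white rim (84 mm over the rim, 10 mm thick), 55 mm out from the tilt pin, so 150 mm from the post's axis when level. z is the lens's axis; -y points from the pin to the red tab.
- lens_tab (a point): Middle of the red tab on the rim, opposite the pin: a bar 14 mm wide, 14 mm thick, about 40 mm long, pointing outward; 67 mm from the lens centre, 122 mm from the tilt pin (217 mm from the post's axis when level). Axes as the lens. It can be pinched across its width from above; moving it round and down sets both joints.
- slide (a joint): Pull-out of the sample slide, m; 0 = home (spring pulls it there), positive = pulled out to -x of the bench, stop at 0.10. The spring pulls back with 3.2 N at home and 80 N/m more as it comes out, with 0.4 N of friction: 7 to 10 N at the mark.
- slide_handle (a point): Point inside the blue upright grip on the slide's front end, on its axis, 60 mm above the table: where to pinch it. The grip is 18 mm along the slide, 36 mm across it and stands from 26 to 82 mm above the table; at home it is 120 mm in front of the window's centre. Axes as the bench.
- slide_index (a point): End of the black index line on the slide (a bar 5 mm wide along the slide, 80 mm long across it), the end next to the green mark, 31 mm above the table. It moves with the slide and lies 50 mm behind the grip. Axes as the bench.
- mark_line (a point): Slide-side edge of the fixed green mark, an upright blade (5 mm along the slide, 22 mm across, 22 mm tall) on the bench beside the slide's right rail; on its middle plane, 31 mm above the table. Axes as the bench. The slide is at the mark when slide_index and mark_line agree along the bench's x: a pull of 47 to 77 mm from home.
- wood_sample_mid (a point): Loose pale wood sample, 90 x 50 x 18 mm, lying flat; the point is its centre. Not to be disturbed.
- tile_sample_mid (a point): Loose terracotta tile, 70 x 70 x 10 mm, lying flat; the point is its centre. Not to be disturbed.
- mug_mid (a point): Blue mug, 76 mm across, 80 mm tall, handle on its +y side; the point is on its axis half-way up. Not to be disturbed.

How it is judged (in metres and radians):
On the way, in this order (a step that is already met when the one before it is completed fails the run):
1. the lens is over the viewing window and level, the slide still home (horizontal distance between lens_centre and window below 0.015 m and angle between lens_centre's own z axis and vertical below 0.13 rad and value of joint slide below 0.02 m), for 0.2 s.
2. the slide is pulled out so that its index line meets the mark, held there by the grip (x of slide_index in the frame of mark_line between -0.005 and 0.005 m and velocity of joint slide between -0.01 and 0.01 m/s and contact force between slide and the fingers above 2 N), for 0.5 s.
At the end, for the whole second after the job is handed in: The lens centre is within 15 mm (horizontally) of the window's centre and the lens within 0.13 rad of level; the slide's index line is within 5 mm of the green mark, the slide stands still (under 10 mm/s), and the fingers still hold the blue grip (over 2 N of contact) (all of step 2 and horizontal distance between lens_centre and window below 0.015 m and angle between lens_centre's own z axis and vertical below 0.13 rad); the arm keeps its last pose, push and grip.
It fails at once if the mug or a loose sample is pushed more than 25 mm (distance of any of wood_sample_mid, tile_sample_mid, mug_mid from where it was at the start of the episode above 0.025 m).
It fails at once if the mug or a loose sample is tipped (angle between any of wood_sample_mid, tile_sample_mid, mug_mid's own z axis and vertical above 0.5 rad).
It also fails if it takes over 48 s, if anything falls off the work surface, if the arm or the gripper's body presses on something with over 40 N, if the wrist force passes 120 N, or if a joint passes its speed limit or range.

## Working session

There is one attempt and no reset: what is moved stays moved. The work goes in short steps, Python scripts to look and compute and a shell command to move; the robot and the scene stay as the last step left them, time stands still between calls to the robot, and variables do not carry over. Pictures are saved under pics/ and viewed, and the job is handed in when it is done.

```bash
mkdir -p pics; ls; python3 - <<'E'
from cell import manip
import cv2
print(manip.read_state())
for n in ["scene","top","wrist"]:
    print(n,manip.camera_model(n))
for n in ["scene","top"]:
    cv2.imwrite(f"pics/{n}0.png",manip.camera(n)[:,:,::-1])
E
```

```text
pics
{'clock': 0.0, 'joints': array([-1.23159954e+00,  3.00473919e-01,  1.52160191e+00, -1.25975790e-06,
        1.32071026e+00, -6.66428122e-02]), 'qd': array([ 2.25460375e-04,  8.14197259e-04,  8.67790724e-04, -3.56827757e-05,
       -3.30449280e-04, -8.42042165e-04]), 'effort': array([-9.12296559e-05, -5.31805158e+01, -3.52738166e+01,  7.08310073e-02,
        2.43772828e-02, -9.96318317e-05]), 'eef_pos': array([ 217.01840122, -505.07508289,  204.8759779 ]), 'eef_rot': array([-3.14040178e+00, -7.82577345e-05,  4.05839862e-01]), 'wrist_force': array([ 0.11112212,  0.1963215 , -0.02108482]), 'moment': array([-0.02651926,  0.05836514, -0.0120641 ]), 'finger_gap': 94.16397829152264}
scene {'fx': 565.3516419656629, 'fy': 565.3516419656629, 'cx': 315.2094554165169, 'cy': 241.11553341727603, 'cam_to_world': array([[ 1.04022965e-01, -6.46763950e-01,  7.55563112e-01,
         1.29098951e+03],
       [ 9.94574861e-01,  6.74457757e-02, -7.91954096e-02,
        -7.90389344e+01],
       [ 2.61195707e-04,  7.59702219e-01,  6.50271075e-01,
         6.84386583e+02],
       [ 0.00000000e+00,  0.000
[... 284 characters left out ...]
1,  2.47476080e-02,  1.20489582e-02,
         1.45352696e+00],
       [ 1.41582121e-02,  8.69048718e-02,  9.96116001e-01,
         1.10675087e+03],
       [ 0.00000000e+00,  0.00000000e+00,  0.00000000e+00,
         1.00000000e+00]])}
wrist {'fx': 423.72421876911466, 'fy': 423.72421876911466, 'cx': 314.3129571191287, 'cy': 243.29919493781625, 'T_tool_cam': array([[-6.72078744e-04,  9.71022928e-01,  2.38985401e-01,
         6.88419338e+01],
       [ 9.99999717e-01,  7.33700257e-04, -1.68885708e-04,
         4.65142366e-01],
       [-3.39335544e-04,  2.38985220e-01, -9.71023146e-01,
        -1.78953933e+02],
       [ 0.00000000e+00,  0.00000000e+00,  0.00000000e+00,
         1.00000000e+00]])}
```

View pics/top0.png

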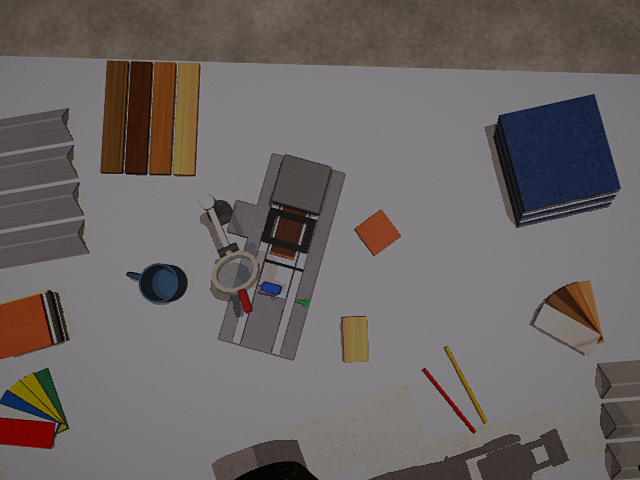

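View pics/scene0.png

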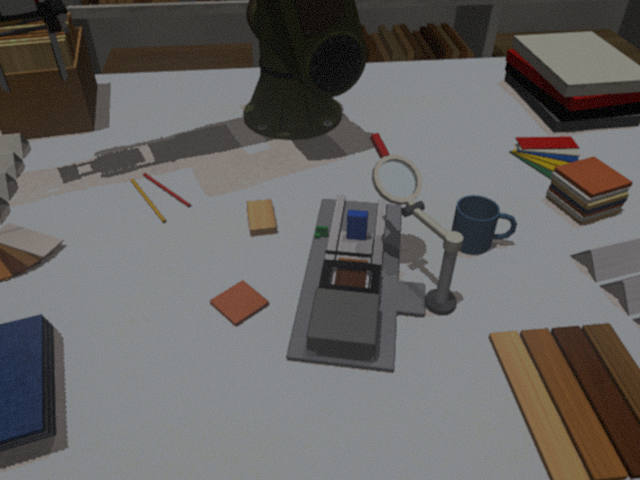

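The top view shows the bench with the window frame near (289,230), blue grip (271,288), green mark (303,301), red tab (245,300), post top (207,203), and mug (162,283). The scene view shows the same tab (380,145) and the grip (357,225).

```bash
cat > h.py <<'E'
import numpy as np, cv2
from cell import manip
def ray(n,u,v,T=None):
    m=manip.camera_model(n)
    M=m["cam_to_world"] if T is None else T
    d=M[:3,:3]@np.array([(u-m["cx"])/m["fx"],-(v-m["cy"])/m["fy"],-1.0])
    return M[:3,3].copy(),d/np.linalg.norm(d)
def onz(n,u,v,z,T=None):
    o,d=ray(n,u,v,T); return o+d*(z-o[2])/d[2]
def tri(r1,r2):
    (o1,d1),(o2,d2)=r1,r2
    A=np.stack([d1,-d2],1); s=np.linalg.lstsq(A,o2-o1,rcond=None)[0]
    a,b=o1+s[0]*d1,o2+s[1]*d2
    return (a+b)/2,np.linalg.norm(a-b)
def proj(n,p,T=None):
    m=manip.camera_model(n); M=m["cam_to_world"] if T is None else T
    c=np.linalg.inv(M)@np.append(p,1); return np.array([m["cx"]+m["fx"]*c[0]/-c[2], m["cy"]-m["fy"]*c[1]/-c[2]])
def wristT(st):
    from scipy.spatial.transform import Rotation as R
    T=np.eye(4);T[:3,:3]=R.from_euler('xyz',st["eef_rot"]).as_matrix();T[:3,3]=st["eef_pos"]
    return T@manip.camera_model("wrist")["T_tool_cam"]
def mask(img,c):
    hsv=cv2.cvtColor(img,cv2.COLOR_RGB2HSV)
    lo,hi={'red':((0,170,70),(6,255,255)),'blue':((108,190,60),(125,255,255)),'green':((45,120,40),(75,255,255)),'orange':((4,120,80),(14,230,255)),'wood':((14,60,120),(28,200,255))}[c]
    m=cv2.inRange(hsv,lo,hi)
    if c=='red': m|=cv2.inRange(hsv,(174,170,70),(180,255,255))
    return m
def blobs(img,c,box,amin=20):
    m=mask(img,c);k=np.zeros_like(m);x0,y0,x1,y1=box;k[y0:y1,x0:x1]=m[y0:y1,x0:x1]
    cs,_=cv2.findContours(k,cv2.RETR_EXTERNAL,cv2.CHAIN_APPROX_NONE)
    return [(cv2.contourArea(q),cv2.minAreaRect(q),q) for q in cs if cv2.contourArea(q)>=amin]
E
python3 - <<'E'
from h import *
t=cv2.imread('pics/top0.png')[:,:,::-1].copy();s=cv2.imread('pics/scene0.png')[:,:,::-1].copy()
for n,i,b in(("top",t,(190,150,420,370)),("scene",s,(200,120,440,370))):
    for c in ['red','blue','green','orange','wood']:
        for a,r,q in blobs(i,c,b,15): print(n,c,a,np.round(np.array(r[0]),1),np.round(r[1],1),round(r[2]))
cv2.imwrite('pics/topc.png',cv2.resize(t[140:370,190:420],None,fx=2.6,fy=2.6,interpolation=cv2.INTER_CUBIC)[:,:,::-1])
cv2.imwrite('pics/scc.png',cv2.resize(s[120:370,280:480],None,fx=2.4,fy=2.4,interpolation=cv2.INTER_CUBIC)[:,:,::-1])
E
```

```text
top red 150.0 [244.5 300.5] [23.4  7.6] 72
top blue 129.0 [270.7 287.7] [17.9  8.7] 16
top green 43.0 [302.3 301.6] [11.1  8.5] 18
top orange 37.5 [281.4 255.2] [24.3  2.5] 16
top orange 1052.0 [377.4 232. ] [33.5 33. ] 54
top wood 1001.0 [355.2 338.9] [44.5 24. ] 87
top wood 85.0 [192. 162.] [24.  4.] 90
scene red 87.5 [379.8 144.1] [22.4  4.9] 63
scene orange 1190.0 [238.8 301.3] [33.  46.6] 56
scene wood 632.0 [260.6 213.9] [28.6 24.9] 82
```

View pics/topc.png

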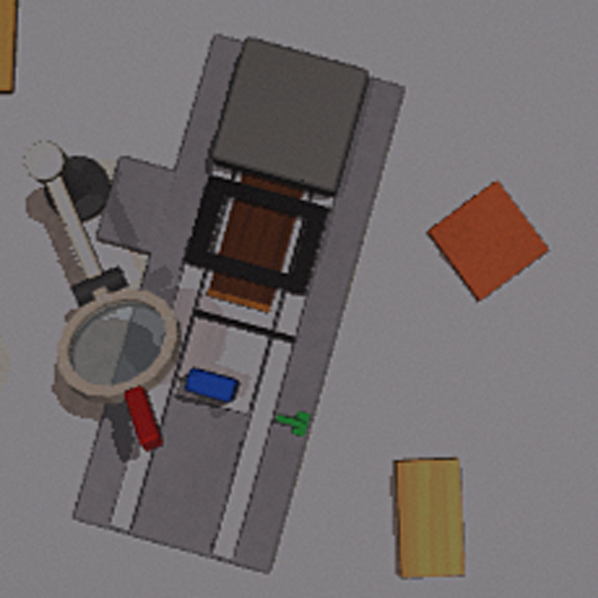

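View pics/scc.png

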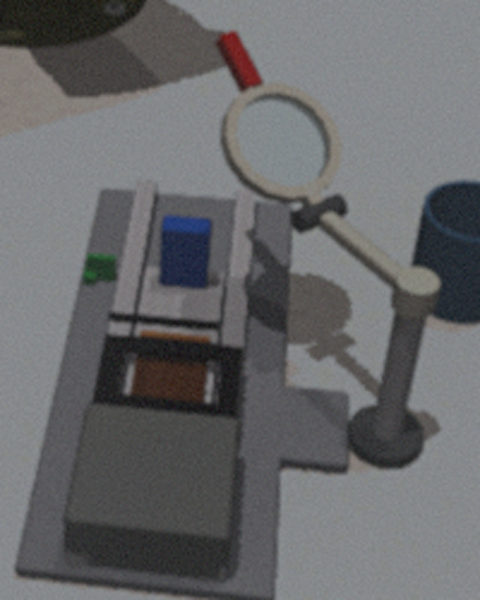

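The crops show plate corners at crop (217,35), (405,87), (270,572), (75,518). The window frame corners are near (210,180), (328,208), (305,293), (185,262), and the post top is at (44,160).

```bash
python3 - <<'E'
from h import *
f=lambda x,y:(190+(x+.5)/2.6-.5,140+(y+.5)/2.6-.5)
L=[((217,35),(150,80,12)),((405,87),(150,-80,12)),((270,572),(-250,-80,12)),((75,518),(-250,80,12)),
((210,180),(35,48,44)),((328,208),(35,-48,44)),((305,293),(-35,-48,44)),((185,262),(-35,48,44)),((44,160),(0,150,146)),
]
P=np.array([onz("top",*f(*c),p[2])[:2] for c,p in L]); Q=np.array([p[:2] for _,p in L],float)
Pc,Qc=P-P.mean(0),Q-Q.mean(0)
th=np.arctan2((Qc[:,0]*Pc[:,1]-Qc[:,1]*Pc[:,0]).sum(),(Qc*Pc).sum())
R=np.array([[np.cos(th),-np.sin(th)],[np.sin(th),np.cos(th)]]);t=P.mean(0)-R@Q.mean(0)
print("th",th,"t",t);print(np.round(P-(Q@R.T+t),1))
np.savez('st.npz',th=th,R=R,t=t)
g=onz("top",270.7,287.7,80)[:2];print("grip",g,(g-t)@R)
m=onz("top",302.3,301.6,31)[:2];print("mark",m,(m-t)@R)
# index line middle
i=onz("top",*f(243,326),31)[:2];print("idx",(i-t)@R)
# tab by two views
p,e=tri(ray("top",244.5,300.5),ray("scene",379.8,144.1));print("tab",p,e)
b=np.append((p[:2]-t)@R,p[2]);print("tab bench",b,"ang",np.arctan2(-b[0],-(b[1]-150)),"r",np.hypot(b[0],b[1]-150))
l,e=tri(ray("top",*f(119,343)),ray("scene",280+280/2.4,120+139/2.4));print("lens",l,e,np.append((l[:2]-t)@R,l[2]))
for n,u,v,z in(("wood",355.2,338.9,18),("tile",377.4,232,10)): print(n,onz("top",u,v,z))
print("mug",onz("top",166,282,80))
E
```

```text
th -0.24765063921900385 t [637.06401733  45.96496174]
[[-1.5 -2.3]
 [-0.6  1.2]
 [ 2.6  0.6]
 [ 1.4 -2. ]
 [-4.2 -0. ]
 [-0.1  1.6]
 [ 1.7  0.5]
 [-0.3 -0. ]
 [ 1.   0.5]]
grip [521.40099003  75.90149212] [-119.47251316    0.67107088]
mark [495.0486645   15.45310033] [-130.20332514  -64.3927655 ]
idx [-70.2016762   -7.55455225]
tab [499.35012504 110.26958522 202.84863601] 0.03236759816048696
tab bench [-149.27517402   28.58536607  202.84863601] ang 0.8879612471634766 r 192.41775102517127
lens [548.19204138 131.61538988 167.81978934] 0.8783212926313314 [-107.15580835   61.2524015   167.81978934]
wood [422.46946272 -92.89268686  18.        ]
tile [ 641.02509733 -135.71300432   10.        ]
mug [527.52542586 275.82041269  80.        ]
```

```bash
cat >> h.py <<'E'
from scipy.spatial.transform import Rotation as Rot
def delta(bx,by,z,byaw,st=None):
    """TCP target in bench coords (mm); yaw relative to bench x; tool down -> delta_pos (m), rotvec, tool axes"""
    st=st or manip.read_state(); s=np.load('st.npz')
    p=np.append(s['R']@[bx,by]+s['t'],z)
    R0=Rot.from_euler('xyz',st["eef_rot"]); R1=Rot.from_euler('xyz',[np.pi,0,byaw+float(s['th'])])
    return np.round(R0.inv().apply(p-st["eef_pos"])/1000,4),np.round((R0.inv()*R1).as_rotvec(),4)
def bench(p):
    s=np.load('st.npz'); return np.append((np.array(p[:2])-s['t'])@s['R'],p[2])
def show():
    st=manip.read_state(); print("t",st["clock"],"bench",np.round(bench(st["eef_pos"]),1),"byaw",round(st["eef_rot"][2]-float(np.load('st.npz')['th']),3),np.round(st["eef_rot"],3),"F",np.round(st["wrist_force"],1),"gap",round(st["finger_gap"],1),"q",np.round(st["joints"],2))
E
python3 -c "
from h import *
import math
show()
print(delta(-150,28,262,math.pi/2-.888))
print(delta(-150,28,185,math.pi/2-.888))"
```

```text
t 0.1 bench [-272.1 -637.2  205. ] byaw 0.653 [-3.141 -0.     0.406] F [-0.4 -0.3  0.2] gap 94.0 q [-1.23  0.3   1.52  0.    1.32 -0.07]
(array([ 0.5014, -0.454 , -0.0565]), array([-0.001 , -0.0001, -0.0294]))
(array([ 0.5014, -0.4539,  0.0205]), array([-0.001 , -0.0001, -0.0294]))
```

```bash
python3 -m pendant '[{"claw":0.045,"delta_pos":[0.04,-0.036,-0.03],"rotation":[0,0,0]},{"claw":0.045,"delta_pos":[0.08,-0.073,-0.056],"rotation":[0,0,0]},{"claw":0.045,"delta_pos":[0.12,-0.109,-0.056],"rotation":[0,0,-0.01]},{"claw":0.045,"delta_pos":[0.165,-0.149,-0.056],"rotation":[0,0,-0.01]},{"claw":0.045,"delta_pos":[0.21,-0.19,-0.056],"rotation":[0,0,-0.02]},{"claw":0.045,"delta_pos":[0.255,-0.231,-0.056],"rotation":[0,0,-0.02]},{"claw":0.045,"delta_pos":[0.3,-0.272,-0.056],"rotation":[0,0,-0.03]},{"claw":0.045,"delta_pos":[0.345,-0.312,-0.056],"rotation":[0,0,-0.03]},{"claw":0.045,"delta_pos":[0.39,-0.353,-0.056],"rotation":[0,0,-0.03]},{"claw":0.045,"delta_pos":[0.43,-0.389,-0.056],"rotation":[0,0,-0.03]}]' 20
python3 -c "
from h import *
import math
show()
print(delta(-150,28,262,math.pi/2-.888))"
```

```text
clock: 1.35
eef_pos: [459.0, 24.2, 261.3]
eef_rot: [-3.141, -0.0, 0.436]
wrist_force: [0.1, -1.0, 0.3]
finger_gap: 45.3
t 1.35 bench [-167.3  -64.8  261.3] byaw 0.684 [-3.141 -0.     0.436] F [ 0.1 -1.   0.3] gap 45.3 q [-0.03  0.05  1.68  0.    1.41  1.11]
(array([ 0.0721, -0.061 , -0.0006]), array([-0.001 , -0.0001,  0.0013]))
```

```bash
python3 -m pendant '[{"claw":0.045,"delta_pos":[0.036,-0.031,0],"rotation":[0,0,0]},{"claw":0.045,"delta_pos":[0.072,-0.061,0],"rotation":[0,0,0]},{"claw":0.045,"delta_pos":[0.072,-0.061,0],"rotation":[0,0,0]}]'
python3 -c "
from h import *
show()
st=manip.read_state()
w=manip.camera('wrist');cv2.imwrite('pics/w1.png',w[:,:,::-1])
T=wristT(st)
for a,r,q in blobs(w,'red',(0,0,640,480),60):
  print(a,r, bench(onz('wrist',*r[0],204,T)))
  print(proj('wrist',np.append(np.load('st.npz')['R']@[-150,28]+np.load('st.npz')['t'],204),T))
"
```

```text
clock: 1.72
eef_pos: [498.7, 112.0, 260.4]
eef_rot: [-3.14, 0.001, 0.44]
wrist_force: [0.8, -1.0, -0.1]
finger_gap: 45.1
t 1.725 bench [-150.4   30.1  260.4] byaw 0.687 [-3.14e+00  1.00e-03  4.40e-01] F [ 0.8 -1.  -0.1] gap 45.1 q [0.15 0.18 1.55 0.   1.42 1.28]
1346.0 ((317.5, 260.0), (70.0, 21.0), 90.0) [-148.27907461   28.93879054  204.        ]
[316.86381208 263.1984486 ]
```

View pics/w1.png

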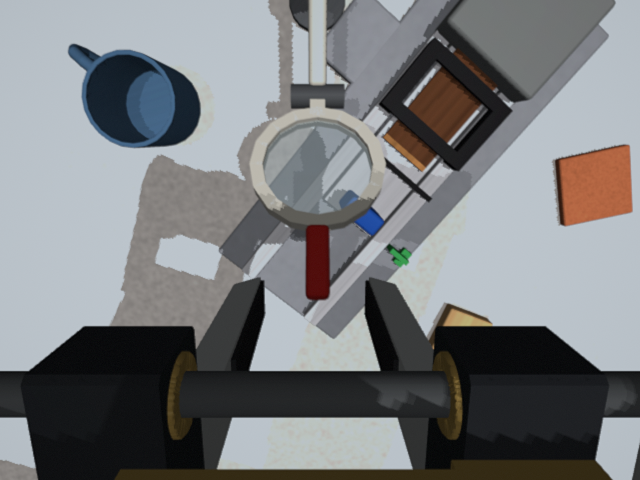

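The wrist view shows the tab at (317,260), centred between the fingers and in line with the tool. I'll descend and pinch.

```bash
python3 -c "
from h import *
import math
print(delta(-149,28.5,185,math.pi/2-.888))"
python3 -m pendant '[{"claw":0.045,"delta_pos":[0,0.001,0.04],"rotation":[0,0,0]},{"claw":0.045,"delta_pos":[0,0.001,0.075],"rotation":[0,0,0]},{"claw":0.045,"delta_pos":[0,0.001,0.075],"rotation":[0,0,0]},{"claw":0.005,"delta_pos":[0,0.001,0.075],"rotation":[0,0,0]},{"claw":0.005,"delta_pos":[0,0.001,0.075],"rotation":[0,0,0]},{"claw":0.005,"delta_pos":[0,0.001,0.075],"rotation":[0,0,0]},{"claw":0.005,"delta_pos":[0,0.001,0.075],"rotation":[0,0,0]}]' 20
python3 -c "
from h import *
show()
w=manip.camera('wrist');cv2.imwrite('pics/w2.png',w[:,:,::-1])"
```

```text
(array([0.0011, 0.0012, 0.0756]), array([-0.0014,  0.0014,  0.0033]))
clock: 2.65
eef_pos: [498.7, 109.8, 186.1]
eef_rot: [-3.14, 0.001, 0.439]
wrist_force: [-0.6, -0.7, 2.9]
finger_gap: 13.8
t 2.65 bench [-149.8   28.   186.1] byaw 0.686 [-3.14e+00  1.00e-03  4.39e-01] F [-0.6 -0.7  2.9] gap 13.8 q [0.14 0.23 1.66 0.   1.26 1.28]
```

View pics/w2.png

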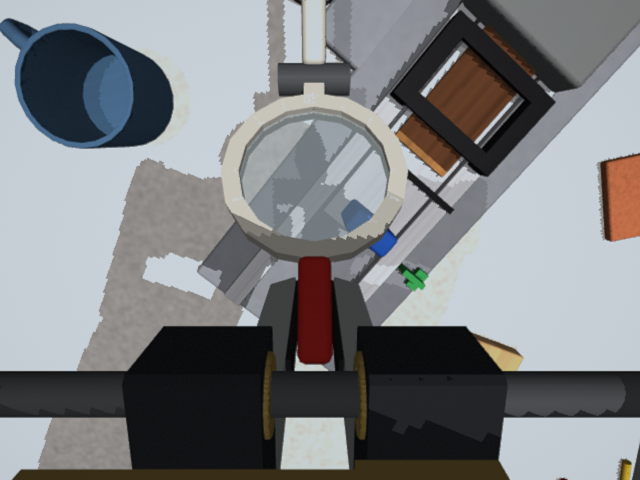

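```bash
python3 -c "
from h import *
import math
for phi in np.linspace(.888,0,10)[1:]:
  r=195
  print(round(phi,3),*delta(-r*math.sin(phi),150-r*math.cos(phi),186,math.pi/2-phi))"
```

```text
0.789 [-0.0009  0.0191  0.    ] [-0.0012  0.0009 -0.0952]
0.691 [0.0019 0.0381 0.    ] [-0.0012  0.0008 -0.1939]
0.592 [ 0.0065  0.0568 -0.    ] [-0.0013  0.0008 -0.2926]
0.493 [ 0.013   0.0749 -0.    ] [-0.0013  0.0007 -0.3912]
0.395 [ 0.0212  0.0923 -0.0001] [-0.0014  0.0006 -0.4899]
0.296 [ 3.100e-02  1.088e-01 -1.000e-04] [-0.0014  0.0006 -0.5886]
0.197 [ 4.250e-02  1.242e-01 -1.000e-04] [-1.400e-03  5.000e-04 -6.872e-01]
0.099 [ 5.540e-02  1.385e-01 -1.000e-04] [-1.500e-03  4.000e-04 -7.859e-01]
0.0 [ 0.0697  0.1514 -0.0002] [-1.500e-03  4.000e-04 -8.846e-01]
```

```bash
python3 -m pendant '[{"claw":0.005,"delta_pos":[0,0.019,0],"rotation":[0,0,-0.095]},{"claw":0.005,"delta_pos":[0.003,0.038,0],"rotation":[0,0,-0.194]},{"claw":0.005,"delta_pos":[0.007,0.057,0],"rotation":[0,0,-0.293]},{"claw":0.005,"delta_pos":[0.013,0.075,0],"rotation":[0,0,-0.391]},{"claw":0.005,"delta_pos":[0.021,0.092,0],"rotation":[0,0,-0.49]},{"claw":0.005,"delta_pos":[0.031,0.109,0],"rotation":[0,0,-0.589]},{"claw":0.005,"delta_pos":[0.043,0.124,0],"rotation":[0,0,-0.687]},{"claw":0.005,"delta_pos":[0.056,0.139,0],"rotation":[0,0,-0.786]},{"claw":0.005,"delta_pos":[0.07,0.151,0],"rotation":[0,0,-0.885]},{"claw":0.005,"delta_pos":[0.07,0.151,0],"rotation":[0,0,-0.885]}]' 20
python3 -c "
from h import *
import math
show()
for t in [.49,.37,.25,.13,0.0,-.02]:
  r=95+122*math.cos(t)
  print(t,*delta(0,150-r,135-19+122*math.sin(t),math.pi/2))
w=manip.camera('top');cv2.imwrite('pics/t3.png',cv2.resize(w[140:370,190:420],None,fx=2.6,fy=2.6)[:,:,::-1])"
```

```text
clock: 3.95
eef_pos: [626.9, 3.7, 184.9]
eef_rot: [-3.139, -0.002, 1.325]
wrist_force: [2.7, 6.8, -2.4]
finger_gap: 13.9
t 3.95 bench [  0.5 -43.5 184.9] byaw 1.573 [-3.139e+00 -2.000e-03  1.325e+00] F [ 2.7  6.8 -2.4] gap 13.9 q [-0.05  0.49  1.31  0.    1.35  0.19]
0.49 [-0.0092 -0.0005  0.0115] [-0.0024 -0.002   0.0023]
0.37 [-0.0153 -0.0005  0.0248] [-0.0024 -0.002   0.0023]
0.25 [-0.0198 -0.0005  0.0387] [-0.0024 -0.002   0.0023]
0.13 [-0.0226 -0.0004  0.053 ] [-0.0024 -0.002   0.0023]
0.0 [-0.0236 -0.0004  0.0689] [-0.0024 -0.002   0.0023]
-0.02 [-0.0236 -0.0004  0.0713] [-0.0024 -0.002   0.0023]
```

View pics/t3.png

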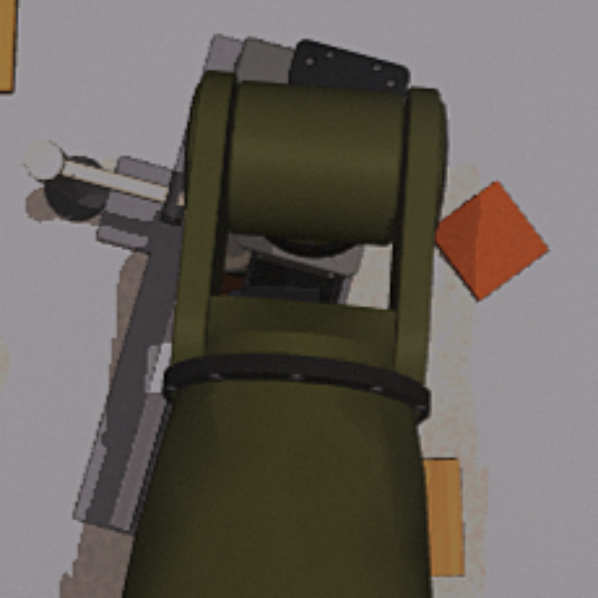

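The top view shows the magnifier arm swung to about the bench's -y direction, with the robot hiding the lens. Next I'll tilt the lens level along its arc.

```bash
python3 -m pendant '[{"claw":0.005,"delta_pos":[-0.005,0,0.006],"rotation":[0,0,0]},{"claw":0.005,"delta_pos":[-0.009,0,0.012],"rotation":[0,0,0]},{"claw":0.005,"delta_pos":[-0.0155,0,0.025],"rotation":[0,0,0]},{"claw":0.005,"delta_pos":[-0.02,0,0.039],"rotation":[0,0,0]},{"claw":0.005,"delta_pos":[-0.0225,0,0.053],"rotation":[0,0,0]},{"claw":0.005,"delta_pos":[-0.0235,0,0.063],"rotation":[0,0,0]},{"claw":0.005,"delta_pos":[-0.0235,0,0.069],"rotation":[0,0,0]},{"claw":0.005,"delta_pos":[-0.0235,0,0.069],"rotation":[0,0,0]}]' 20
python3 -c "
from h import *
show()
w=manip.camera('wrist');cv2.imwrite('pics/w4.png',w[:,:,::-1])
w=manip.camera('scene');cv2.imwrite('pics/s4.png',cv2.resize(w[120:370,280:480],None,fx=2.4,fy=2.4)[:,:,::-1])"
```

```text
clock: 5.0
eef_pos: [620.4, -19.2, 115.3]
eef_rot: [-3.138, -0.001, 1.324]
wrist_force: [-2.0, -4.0, -1.4]
finger_gap: 13.7
t 5.0 bench [ -0.2 -67.2 115.3] byaw 1.572 [-3.138e+00 -1.000e-03  1.324e+00] F [-2.  -4.  -1.4] gap 13.7 q [-0.09  0.54  1.4   0.    1.21  0.16]
```

View pics/w4.png

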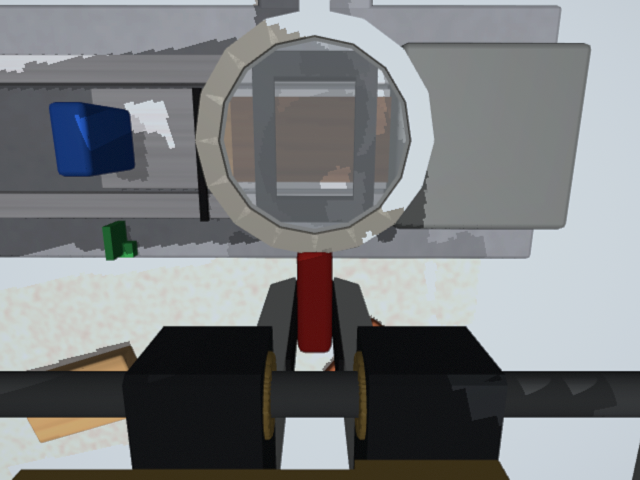

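View pics/s4.png

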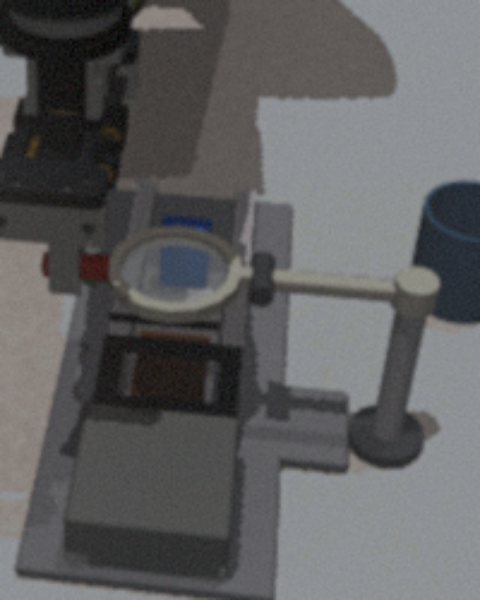

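The wrist view shows the lens at (315,133) over the window frame and still round, with the tab at (314,300) in the pads. The scene view shows the arm straight. I'll release, rise and check.

```bash
python3 -m pendant '[{"claw":0.045,"delta_pos":[0,0,0],"rotation":[0,0,0]},{"claw":0.045,"delta_pos":[0,0,0],"rotation":[0,0,0]},{"claw":0.045,"delta_pos":[0,0,0],"rotation":[0,0,0]},{"claw":0.045,"delta_pos":[0,0,-0.04],"rotation":[0,0,0]},{"claw":0.045,"delta_pos":[0,0,-0.1],"rotation":[0,0,0]},{"claw":0.045,"delta_pos":[-0.03,0,-0.1],"rotation":[0,0,0]},{"claw":0.045,"delta_pos":[-0.03,0,-0.1],"rotation":[0,0,0]}]'
python3 -c "
from h import *
show()
st=manip.read_state()
w=manip.camera('wrist');cv2.imwrite('pics/w5.png',w[:,:,::-1]);T=wristT(st);np.save('T5.npy',T)
w2=manip.camera('scene');cv2.imwrite('pics/s5.png',w2[:,:,::-1])
for a,r,q in blobs(w,'red',(0,0,640,480),60): print('w',a,r,bench(onz('wrist',*r[0],140,T)))
s=np.load('st.npz')
for a,r,q in blobs(w2,'red',(250,100,440,370),30): print('s',a,r)
W=lambda x,y,z:np.append(s['R']@[x,y]+s['t'],z)
for p in [(0,0,44),(0,0,140),(0,-67,135),(-120,0,82),(0,150,146)]: print(p,proj('wrist',W(*p),T),proj('scene',W(*p)))
"
```

```text
clock: 5.98
eef_pos: [613.2, -49.5, 216.2]
eef_rot: [-3.139, -0.001, 1.323]
wrist_force: [-0.7, 0.6, -0.3]
finger_gap: 45.0
t 5.975 bench [ 2.000e-01 -9.840e+01  2.162e+02] byaw 1.57 [-3.139e+00 -1.000e-03  1.323e+00] F [-0.7  0.6 -0.3] gap 45.0 q [-0.14  0.44  1.3   0.    1.4   0.11]
w 1325.0 ((313.5, 192.5), (67.0, 21.0), 90.0) [ -0.24006384 -61.15939249 140.        ]
(0, 0, 44) [314.2219933  100.08660714] [349.6900063  274.98275926]
(0, 0, 140) [313.76074869  84.84957689] [352.21530796 229.39000395]
(0, -67, 135) [313.93875312 200.97618376] [308.60034475 227.94194815]
(-120, 0, 82) [143.06576065  95.43162594] [357.24057849 211.89413075]
(0, 150, 146) [ 313.27929446 -255.1589536 ] [453.2865937  235.46059213]
```

View pics/w5.png

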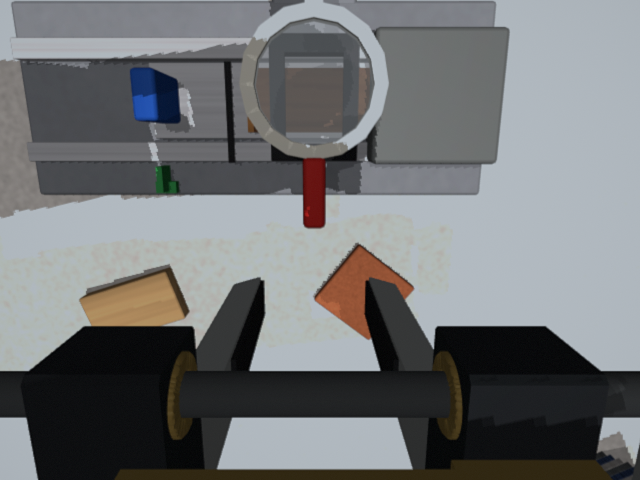

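View pics/s5.png

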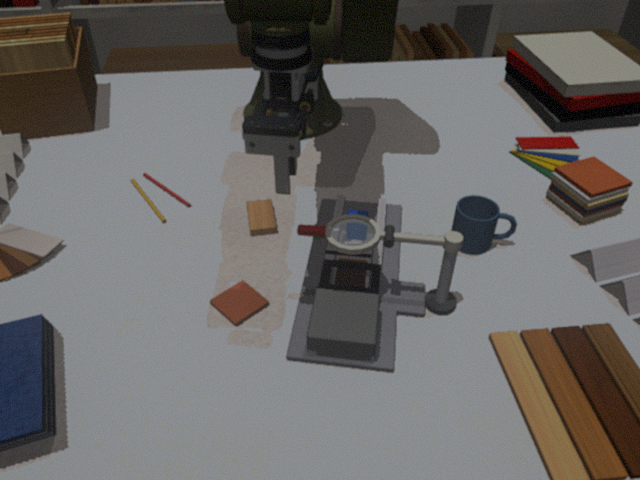

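```bash
python3 - <<'E'
from h import *
T=np.load('T5.npy');s=cv2.imread('pics/s5.png')[:,:,::-1].copy();w=cv2.imread('pics/w5.png')[:,:,::-1].copy()
hsv=cv2.cvtColor(s,cv2.COLOR_RGB2HSV);m=cv2.inRange(hsv,(0,110,40),(8,255,255))|cv2.inRange(hsv,(170,110,40),(180,255,255))
ys,xs=np.nonzero(m[215:245,290:340]);print(xs.min()+290,xs.max()+290,ys.mean()+215)
xs=xs+290;ys=ys+215
# outer end: scene leftmost middle, wrist bottom
sl=(xs.min(),ys[xs<=xs.min()+2].mean()); sr=(xs.max(),ys[xs>=xs.max()-2].mean())
for a,b in (((313.5,227),sl),((313.5,158),sr),((313.5,192.5),(xs.mean(),ys.mean()))):
    p,e=tri(ray('wrist',*a,T),ray('scene',*b));print(b,bench(p),e)
# lens rim: white mask in both
c=cv2.resize(s[200:265,290:410],None,fx=6,fy=6,interpolation=cv2.INTER_CUBIC);cv2.imwrite('pics/s5c.png',c[:,:,::-1])
E
```

```text
299 324 230.02620087336246
(np.int64(299), np.float64(229.5)) [ -0.33036291 -83.2214639  130.07810893] 2.2868998671163787
(np.int64(324), np.float64(230.22222222222223)) [ -0.14724281 -42.09073816 133.19158945] 2.0823288095227244
(np.float64(312.09170305676855), np.float64(230.02620087336246)) [ -0.29443216 -61.92681915 131.27071882] 0.5861545374301703
```

View pics/s5c.png

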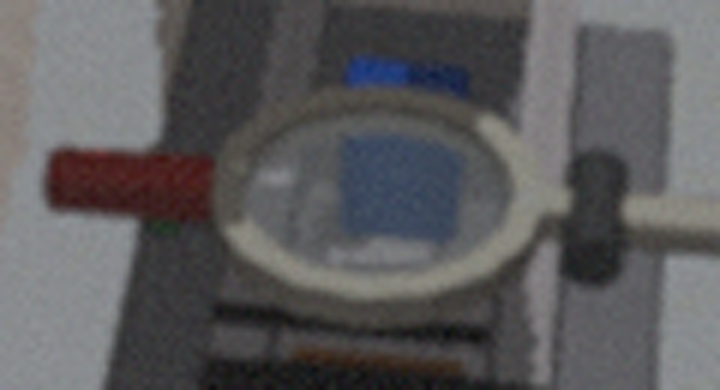

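The lens measures level to about -0.03 rad (tab mid z 131 against the 135 pin) and its centre is within about 2 mm of the window. Next is the blue grip.

```bash
python3 -c "
from h import *
print(delta(-119.7,0.3,216,0))"
```

```text
(array([ 0.0975, -0.1196, -0.0002]), array([-0.0042,  0.0023,  1.5717]))
```

```bash
python3 -m pendant '[{"claw":0.06,"delta_pos":[0,-0.015,-0.01],"rotation":[0,0,0.16]},{"claw":0.06,"delta_pos":[0.01,-0.03,-0.01],"rotation":[0,0,0.32]},{"claw":0.06,"delta_pos":[0.02,-0.045,-0.01],"rotation":[0,0,0.48]},{"claw":0.06,"delta_pos":[0.03,-0.06,-0.01],"rotation":[0,0,0.64]},{"claw":0.06,"delta_pos":[0.045,-0.075,-0.01],"rotation":[0,0,0.8]},{"claw":0.06,"delta_pos":[0.06,-0.09,0],"rotation":[0,0,0.96]},{"claw":0.06,"delta_pos":[0.075,-0.105,0],"rotation":[0,0,1.12]},{"claw":0.06,"delta_pos":[0.085,-0.12,0],"rotation":[0,0,1.28]},{"claw":0.06,"delta_pos":[0.097,-0.12,0],"rotation":[0,0,1.44]},{"claw":0.06,"delta_pos":[0.097,-0.12,0],"rotation":[0,0,1.571]}]'
python3 -m pendant '[{"claw":0.06,"delta_pos":[0,0,0.03],"rotation":[0,0,0]},{"claw":0.06,"delta_pos":[0,0,0.06],"rotation":[0,0,0]},{"claw":0.06,"delta_pos":[0,0,0.06],"rotation":[0,0,0]}]'
python3 -c "
from h import *
show()
st=manip.read_state()
w=manip.camera('wrist');cv2.imwrite('pics/w6.png',w[:,:,::-1]);T=wristT(st);np.save('T6.npy',T)
for c,z in (('blue',82),('green',42)):
  for a,r,q in blobs(w,c,(0,0,640,480),60): print(c,a,r,bench(onz('wrist',*r[0],z,T)))
"
```

```text
clock: 7.32
eef_pos: [520.4, 76.8, 215.4]
eef_rot: [-3.14, 0.005, -0.25]
wrist_force: [0.1, 0.5, 0.3]
finger_gap: 59.9
clock: 7.7
eef_pos: [519.0, 77.6, 153.4]
eef_rot: [3.141, 0.009, -0.249]
wrist_force: [0.4, -0.5, 0.8]
finger_gap: 59.9
t 7.7 bench [-122.2    1.7  153.4] byaw -0.002 [ 3.141  0.009 -0.249] F [ 0.4 -0.5  0.8] gap 59.9 q [0.08 0.3  1.65 0.   1.2  1.9 ]
blue 1966.5 ((315.0, 242.5), (39.0, 56.0), 90.0) [-114.75989044    0.76311281   82.        ]
green 489.0 ((400.5, 242.5), (23.0, 33.0), 90.0) [-125.06028469  -59.61355518   42.        ]
```

View pics/w6.png

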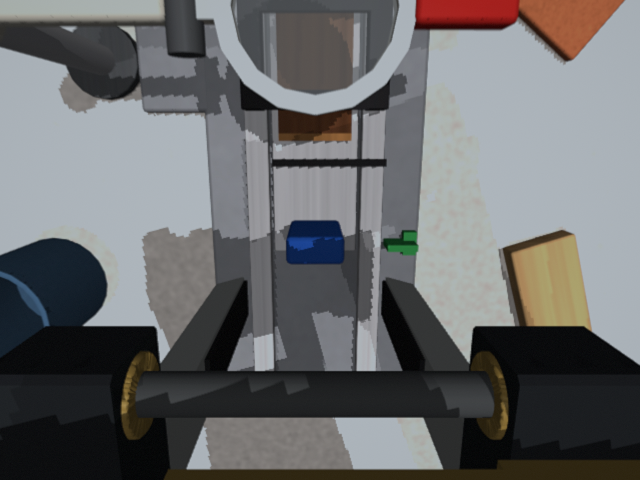

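The wrist view shows the index line at row ~162 with its end at column 385, the green blade at (390-418, 243) and the grip at (315,242). Both are in line with the tool. I'll zoom in on the mark.

```bash
python3 - <<'E'
from h import *
w=cv2.imread('pics/w6.png')
cv2.imwrite('pics/w6c.png',cv2.resize(w[145:265,340:440],None,fx=5,fy=5,interpolation=cv2.INTER_NEAREST))
T=np.load('T6.npy')
g=w.astype(int).sum(2)
print(g[152:174,360],g[152:174,380])
i=bench(onz('wrist',383,162,31,T));print('idx',i)
for z in (31,42): print(bench(onz('wrist',390,243,z,T)))
E
```

```text
[128 132 132 132 136 133 118  72  68  67  68  65  69  71  90 133 139 143
 149 149 158 155] [460 464 462 462 463 461 406 174  65  66  62  67  67 110 269 448 468 464
 464 464 464 461]
idx [-69.82951926 -46.9119583   31.        ]
[-128.21668822  -54.24876219   31.        ]
[-125.40609744  -52.22138845   42.        ]
```

View pics/w6c.png

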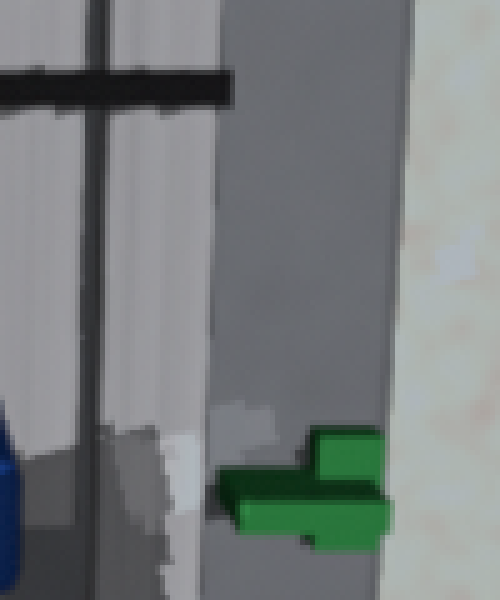

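```bash
python3 - <<'E'
from h import *
T=np.load('T6.npy')
for z in (34,42): print(z,[np.round(bench(onz('wrist',395,r,z,T)),1) for r in (244.7,248.2,251.6)])
for z in (12,20): print(z,[np.round(bench(onz('wrist',390,r,z,T)),1) for r in (238.8,)])
print([np.round(bench(onz('wrist',380,r,z,T)),1) for r in (158.5,162,165.7) for z in(31,)])
E
```

```text
34 [array([-128.7,  -57.4,   34. ]), array([-131.4,  -57.5,   34. ]), array([-133.9,  -57.6,   34. ])]
42 [array([-126.7,  -55.8,   42. ]), array([-129.2,  -55.9,   42. ]), array([-131.7,  -56. ,   42. ])]
12 [array([-129.7,  -57.6,   12. ])]
20 [array([-127.7,  -56.1,   20. ])]
[array([-67.4, -44.7,  31. ]), array([-69.8, -44.8,  31. ]), array([-72.4, -44.9,  31. ])]
```

```bash
python3 -c "
from h import *
print(delta(-119.8,0.7,42,0))"
```

```text
(array([0.0023, 0.0012, 0.1131]), array([-0.0007,  0.0066, -0.0018]))
```

```bash
python3 -m pendant '[{"claw":0.06,"delta_pos":[0.002,0.001,0.03],"rotation":[0,0.006,0]},{"claw":0.06,"delta_pos":[0.002,0.001,0.06],"rotation":[0,0.006,0]},{"claw":0.06,"delta_pos":[0.002,0.001,0.09],"rotation":[0,0.006,0]},{"claw":0.06,"delta_pos":[0.002,0.001,0.112],"rotation":[0,0.006,0]},{"claw":0.06,"delta_pos":[0.002,0.001,0.112],"rotation":[0,0.006,0]},{"claw":0.02,"delta_pos":[0.002,0.001,0.112],"rotation":[0,0.006,0]},{"claw":0.02,"delta_pos":[0.002,0.001,0.112],"rotation":[0,0.006,0]},{"claw":0.02,"delta_pos":[0.002,0.001,0.112],"rotation":[0,0.006,0]},{"claw":0.02,"delta_pos":[0.002,0.001,0.112],"rotation":[0,0.006,0]}]' 45
python3 -c "
from h import *
show()
w=manip.camera('wrist');cv2.imwrite('pics/w7.png',w[:,:,::-1])"
```

```text
clock: 8.88
eef_pos: [521.4, 76.6, 44.0]
eef_rot: [-3.14, -0.001, -0.249]
wrist_force: [-0.3, 3.8, 6.5]
finger_gap: 35.4
t 8.875 bench [-119.7    1.4   44. ] byaw -0.002 [-3.14e+00 -1.00e-03 -2.49e-01] F [-0.3  3.8  6.5] gap 35.4 q [0.08 0.44 1.74 0.   0.96 1.9 ]
```

View pics/w7.png

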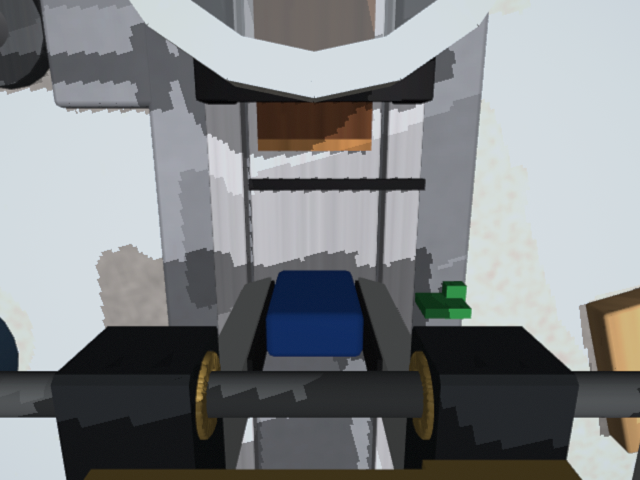

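The wrist view shows the pads on the grip (313,312), the index line at row 184 and the mark at rows 292-318. I'll pull.

```bash
python3 -m pendant '[{"claw":0.02,"delta_pos":[-0.007,0,0],"rotation":[0,0,0]},{"claw":0.02,"delta_pos":[-0.015,0,0],"rotation":[0,0,0]},{"claw":0.02,"delta_pos":[-0.024,0,0],"rotation":[0,0,0]},{"claw":0.02,"delta_pos":[-0.033,0,0],"rotation":[0,0,0]},{"claw":0.02,"delta_pos":[-0.042,0,0],"rotation":[0,0,0]},{"claw":0.02,"delta_pos":[-0.05,0,0],"rotation":[0,0,0]},{"claw":0.02,"delta_pos":[-0.057,0,0],"rotation":[0,0,0]},{"claw":0.02,"delta_pos":[-0.06,0,0],"rotation":[0,0,0]},{"claw":0.02,"delta_pos":[-0.06,0,0],"rotation":[0,0,0]},{"claw":0.02,"delta_pos":[-0.06,0,0],"rotation":[0,0,0]}]' 45
python3 -c "
from h import *
show()
st=manip.read_state()
w=manip.camera('wrist');cv2.imwrite('pics/w8.png',w[:,:,::-1]);np.save('T8.npy',wristT(st))
t=manip.camera('top');cv2.imwrite('pics/t8.png',t[:,:,::-1])
s=manip.camera('scene');cv2.imwrite('pics/s8.png',s[:,:,::-1])"
```

```text
clock: 10.18
eef_pos: [463.5, 91.3, 44.0]
eef_rot: [-3.14, -0.002, -0.249]
wrist_force: [7.5, 0.2, -4.8]
finger_gap: 35.9
t 10.175 bench [-179.4    1.4   44. ] byaw -0.002 [-3.14e+00 -2.00e-03 -2.49e-01] F [ 7.5  0.2 -4.8] gap 35.9 q [0.12 0.34 1.89 0.   0.91 1.94]
```

View pics/w8.png

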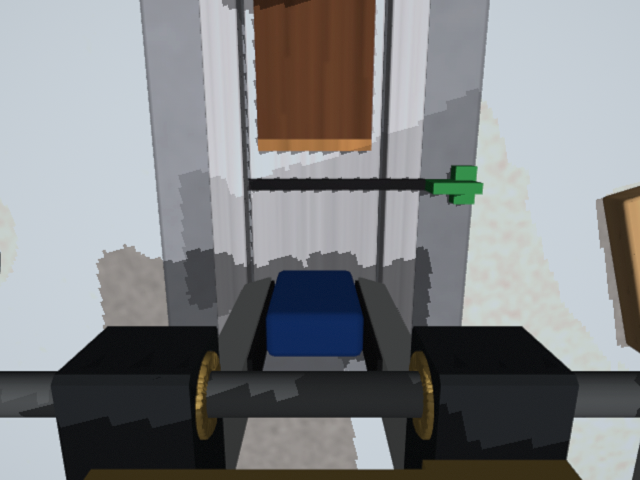

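View pics/s8.png

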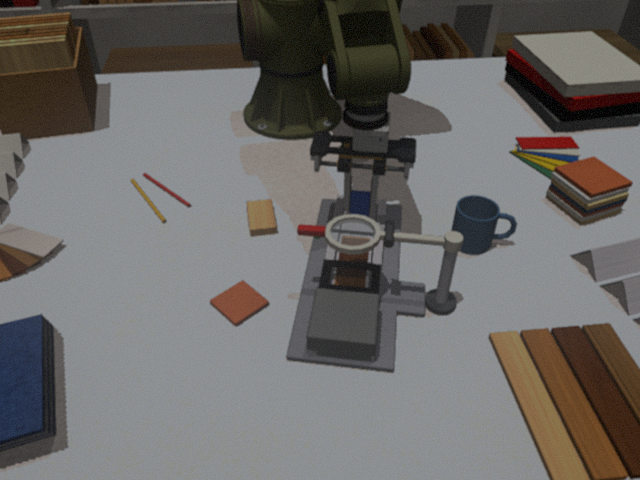

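```bash
python3 - <<'E'
from h import *
w=cv2.imread('pics/w8.png');T=np.load('T8.npy')
cv2.imwrite('pics/w8c.png',cv2.resize(w[155:215,400:490],None,fx=8,fy=8,interpolation=cv2.INTER_NEAREST))
g=w.astype(int)
print(g[174:196,400].sum(1)); print(g[174:210,440])
print('idx',[round(bench(onz('wrist',420,r,31,T))[0],1) for r in (178.5,184.3,190)])
print('mk34',[round(bench(onz('wrist',435,r,34,T))[0],1) for r in (182,188,193)])
E
```

```text
[536 534 539 516 379 123  70  79  83  77  80  79  79  78  83 111 216 371
 535 541 538 538]
[[131 124 122]
 [130 124 122]
 [131 125 123]
 [132 126 124]
 [118 115 111]
 [ 44  62  37]
 [ 24  53  13]
 [ 25  54  16]
 [ 38  75  25]
 [ 66 126  46]
 [ 76 143  54]
 [ 75 142  54]
 [ 75 142  54]
 [ 75 142  54]
 [ 75 142  54]
 [ 75 141  54]
 [ 74 142  54]
 [ 75 142  53]
 [ 74 142  52]
 [ 73 134  53]
 [ 90 110  79]
 [129 121 120]
 [131 123 122]
 [130 123 121]
 [129 122 120]
 [129 123 121]
 [129 122 121]
 [128 121 119]
 [129 122 120]
 [129 122 120]
 [130 123 121]
 [130 124 122]
 [130 125 122]
 [129 124 121]
 [130 124 121]
 [131 124 122]]
idx [np.float64(-127.5), np.float64(-130.1), np.float64(-132.7)]
mk34 [np.float64(-128.8), np.float64(-131.5), np.float64(-133.7)]
```

View pics/w8c.png

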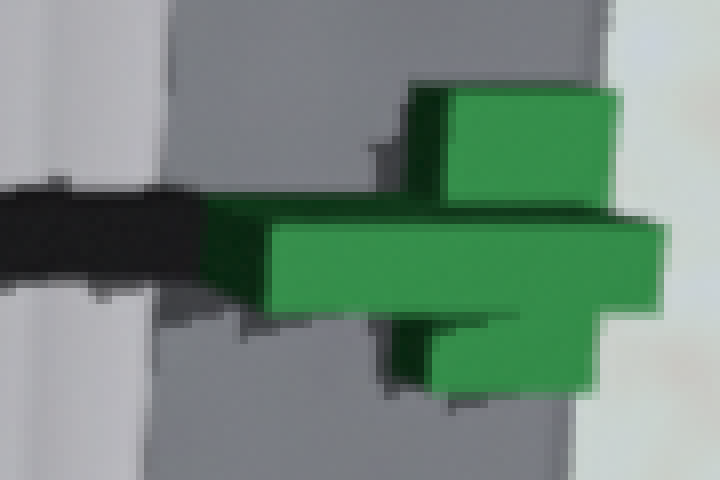

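The wrist crop shows the index line (row 184) meeting the blade's lower front edge. The index is at x=-130.1 and the mark at about -130 to -131.5. I'll pull 1 mm more and hold.

```bash
python3 -m pendant '[{"claw":0.02,"delta_pos":[-0.001,0,0],"rotation":[0,0,0]},{"claw":0.02,"delta_pos":[-0.001,0,0],"rotation":[0,0,0]},{"claw":0.02,"delta_pos":[-0.001,0,0],"rotation":[0,0,0]},{"claw":0.02,"delta_pos":[-0.001,0,0],"rotation":[0,0,0]},{"claw":0.02,"delta_pos":[-0.001,0,0],"rotation":[0,0,0]},{"claw":0.02,"delta_pos":[-0.001,0,0],"rotation":[0,0,0]},{"claw":0.02,"delta_pos":[-0.001,0,0],"rotation":[0,0,0]},{"claw":0.02,"delta_pos":[-0.001,0,0],"rotation":[0,0,0]}]' 45
python3 -c "
from h import *
show()
st=manip.read_state()
w=manip.camera('wrist');T=wristT(st)
cv2.imwrite('pics/w9.png',cv2.resize(w[155:215,400:490],None,fx=8,fy=8,interpolation=cv2.INTER_NEAREST)[:,:,::-1])
print(w[174:198,400].astype(int).sum(1), [round(bench(onz('wrist',420,r,31,T))[0],1) for r in (184.3,)])
t=manip.camera('top');cv2.imwrite('pics/t9.png',t[:,:,::-1])
for n,c,b,z in(('wood','wood',(300,300,420,370),18),('tile','orange',(340,200,420,260),10)):
  for a,r,q in blobs(t,c,b,100): print(n,a,onz('top',*r[0],z))
"
```

```text
clock: 11.32
eef_pos: [462.7, 91.5, 44.0]
eef_rot: [-3.14, -0.003, -0.249]
wrist_force: [7.2, 0.6, -6.1]
finger_gap: 35.8
t 11.325 bench [-180.2    1.4   44. ] byaw -0.002 [-3.14e+00 -3.00e-03 -2.49e-01] F [ 7.2  0.6 -6.1] gap 35.8 q [0.12 0.34 1.89 0.   0.91 1.94]
[533 534 537 515 372 116  67  78  84  78  80  80  80  74  79 177 381 538
 541 538 536 535 538 536] [np.float64(-130.9)]
wood 1006.0 [422.37901416 -92.96850308  18.        ]
tile 1055.0 [ 641.02695443 -135.73900323   10.        ]
```

View pics/w9.png

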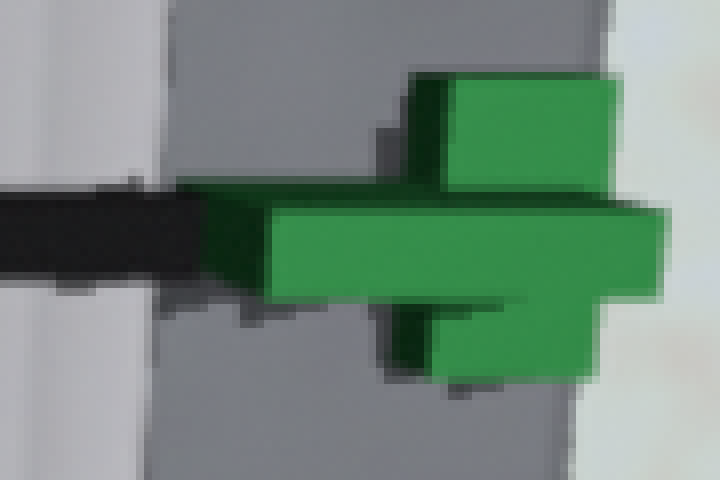

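View pics/t9.png

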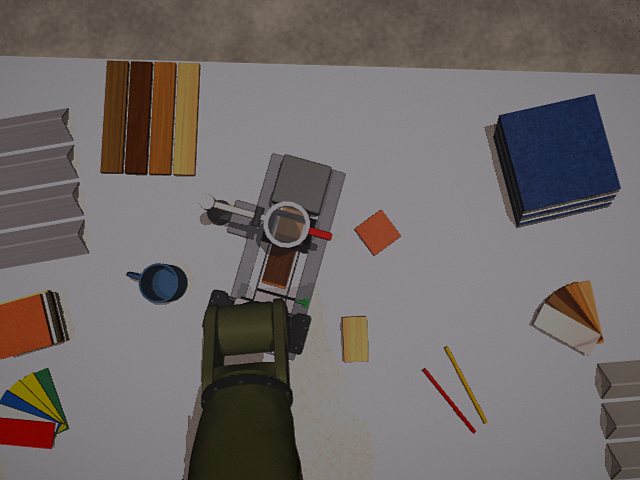

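The top view shows the lens at about (287,226), the tab at (319,235), the index line reaching the mark at (303,301), and the samples and mug unmoved. I'll do one numeric lens check, then hand in.

```bash
python3 - <<'E'
from h import *
t=cv2.imread('pics/t9.png')
g=cv2.cvtColor(t[195:260,255:318],cv2.COLOR_BGR2GRAY)
c=cv2.HoughCircles(cv2.resize(g,None,fx=4,fy=4,interpolation=cv2.INTER_CUBIC),cv2.HOUGH_GRADIENT,1,400,param1=120,param2=20,minRadius=60,maxRadius=110)
u,v,r=c[0,0]; u=255+u/4-.4;v=195+v/4-.4
print(u,v,r/4,bench(onz('top',u,v,138)))
E
```

```text
286.225 224.225 23.125 [  0.17765415   1.12778351 138.        ]
```

```bash
python3 -c "
from h import *
print(manip.sign_off())"
```

```text
the job is handed in; nothing more can be done
None
```

I set the magnifier over the window, then pulled the slide to the green mark. I handed the job in at about 11.5 s with the gripper still holding the grip. `sign_off` gives no verdict, so what follows is from my own measurements.

- **Magnifier:** I pinched the red tab, swung it round about 0.89 rad, tilted the lens level and let go. In the last top view the lens centre was about 1 mm from the window centre. Before the pull, tilt measured about -0.03 rad, from the tab's height against the pin. The slope along the tab alone suggested about 0.075 rad. Both are within the 0.13 rad limit. I did not re-measure the tilt after the pull.
- **Slide:** the index line is at bench x = -130.9 mm. The mark is at -129 to -131.5 mm, depending on how tall I assume the green blade stands. That puts the error at no more than about 2 mm, against a 5 mm limit. The arm was steady, with about 7 N of spring pull at the wrist and 45 N grip commanded.
- **Samples and mug:** the wood and tile samples measured within 0.1 mm of their starting positions. The mug I checked only by eye, and it looks unmoved.

No check failed. Two readings disagreed slightly:
- The tab's middle measured about 5 mm nearer the lens than the stated 67 mm.
- The fingers stopped 2 mm above the height I asked for when gripping, with about 6 N of vertical force on the wrist. This did not affect the pull.

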